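Close the cam clamp over a freshly glued sanding block

ROBOT

A 6-joint arm with a two-finger parallel gripper is mounted at the origin on the work surface; the furniture and walls round the work are solid. World frame = base frame: x ahead of the robot, y to its left, z up, the work surface at z = 0. Lengths are in m, angles in degrees, forces in N, time in s.
With the tool pointing down it reaches from about 0.375 to 0.9 m from the base axis. Payload 3.1 kg.
Tool frame: the origin (TCP) lies at the centre of the arm's flange, where the gripper is bolted on; the fingertips stand 182 mm ahead of it and the grasp point (between the pads) lies 164 mm ahead of it; x points along the fingers, z is the direction in which the jaws open and shut, and the axes are right-handed (so a half turn about x gives the same grasp; the last joint's range is limited). The gripper opens to 87 mm and grips with 3 to 60 N. Pads are 19 mm wide; open, the fingers measure 117 mm over their backs; the gripper's body (75 mm by 190 mm) begins 51 mm behind the grasp point.
Start: joints at [55.548, 30.224, 82.088, -0, 67.689, -10.227], TCP at [0.256, 0.57, 0.405] pointing down, gripper open.
Joint ranges: [-176.69, 176.69], [-43.24, 126.21], [12.49, 139.97], [-82, 262], [0, 151.66], [-163.58, 163.58]. Speed limits (degrees/s): [159.86, 159.86, 180, 180, 180, 180].

INTERFACE

Orientations are given as a 3x3 rotation matrix whose columns are the frame's x, y, z axes.
In Python, from rig import bot gives the robot as it stands.
- The arm moves only by the shell command python3 -m crank 'ROWS' [OPENING]. ROWS is JSON, a list of rows, each an object with "offset": the shift along the tool's x, y, z in m, a list of three; "spin": the turn about the tool's x in rad. A call has 1 to 12 rows; each row shifts and turns the commanded pose from where the row before left it, along the tool's axes as they then stand; what a row does not reach is not made up. A row lasts 1/10 s, in which the tool goes at most 50 mm and 8.59 degrees, less where a joint would pass 70% of its speed; a pose out of reach is approached as far as the arm can. A call is refused whole if a number of a shift passes 0.05 or a number of a turn 0.15, either way. A call with a gripper value outside its range is refused whole. OPENING is the finger opening in m, from 0 to 0.087, set as the call begins (- or left out, the last holds). The fingers move at their own pace and stop on an object; the grip force is fixed at half the most. Time passes only in rows, so rows that do not move let the fingers close. It gives the time, the measured TCP pose, the force and the opening at its end, in the units of the state.
- bot.read_state(): the state, without advancing time (a new reading comes with each control period).
- bot.capture(name): name is "scene" or "top"; returns a dict with "pixels" (400x640x3 uint8, blue, green, red), "depth" (400x640 float32, m along the optical axis (not along the pixel's ray), 0 where there is no reading), "K" (3x3 intrinsics, pixels), "world_to_cam" (4x4, takes a point from world to camera coordinates). Camera axes: x right, y up, looking along -z (the intrinsics and any distortion apply to the point x, -y, -z); pixel columns grow to the right and rows downward; lengths in m; the calibration is good to about 2 mm. A picture is of the moment at which its call begins.
- bot.hand_in(): hands the job in, once; it reports no verdict.
Trained networks look in a picture, given as the dict that the camera call returned (one of the last four; its "shot" number tells which), for a name from the list of things; names that differ only in an ending like _2 or _b are one class to them, and where a whole thing is asked for, a point or a joint stands for the part that bears it (a point fixed in the world has none). Each returns a list of dicts, best first, with "p" (0 to 1); they miss things now and then, are a little off and sometimes report something else, mostly with a low value. They report only what shows in the picture. A call takes as long as a camera call. They do not tell look-alikes from the thing itself.
- bot.regions_of(label, picture): "region" (400x640 bool, what is visible of it) and "extent" ([centre column, centre row, width, height] in pixels, round what is visible of it).
The state is a dict: "time_s": time; "joint_positions": joint angles; "qvel": joint speeds; "tau": joint torques, N m; "position": TCP position; "tcp_rot": TCP orientation; "force": force on the tool from outside, world axes, zero at the start; "moment": the same for the moment, N m; "opening": opening from 0.0 (shut) to 1.0 (fully open).
Only numpy, scipy, OpenCV 4.12 (cv2) and the standard library are available. Lean on these libraries where they do the work, as an engineer would, in place of code of your own. Each camera call takes 0.05 s, during which the arm holds its last target.

TASK

A freshly glued wooden sanding block lies in the nest of the glue press and has to be clamped while it sets. Push the steel clamp strap round with the outside of a finger until it stops against its pin, with the foot over the block; then press the red cam lever on the strap fully down, so that the foot clamps the block. Do not press the lever before the strap is over the block, leave the block where it lies in its nest, and leave the thread spool, the beeswax and the tape roll alone; grip and lift nothing, not even the strap or the lever.

Things in the scene. Friction and masses are not known exactly. Their poses are not given: they have to be found in the camera images.
- press: glue press, fixed to the bench. Origin on the bench top under the centre of the nest; z up, y runs from the nest to the pivot post. Aluminium base plate, x -58..58, y -52..163 mm, 12 mm high. Dark nest fences round the block, x and y within 52 and 26 mm, up to z 24 mm. Stop pin at x 16.5, y 62 mm, 11 mm thick, up to z 60 mm
- post (a point): point on the bench top under the axis of the vertical pivot post, at x 0, y +120 mm of the press and with its axes; the strap turns about this axis; its hub is 34 mm across and the post's head ends 67 mm above the bench
- strap (a joint): angle of the steel strap about the post, rad. 0 = fully over the block, at the stop pin (hard limit); grows as it is swung away, clockwise from above; limit 1.9. At q it points from the post along (-sin q, -cos q) in the press's x, y. Starts at 0.8 to 1.4. No spring: 0.3 N m of friction (4 N at 75 mm) keeps it where it is left
- strap_middle (a point): middle of the strap's flat bar, 70 mm from the post's axis, 54.5 mm above the bench. Bar 22 mm wide, 9 mm thick (z 50 to 59 mm), its sides free from 17 to 106 mm from the axis. Frame turns with the strap: y along the bar to the post, z up, x across the bar to the side towards which it must be pushed to swing it over
- lever (a joint): angle of the cam lever, rad. 0 = raised, 60 degrees above level; limit 0.97 = fully down; elevation above level = 1.05 - value. Starts at 0 to 0.15. From its hinge on the strap's end it points outward, away from the post, and is pushed outward and down from above. No spring: 0.25 N m of friction, with the clamping 0.31 N m at the end (4 to 5 N at the pad); stays where it is left
- lever_hinge (a point): middle of the lever's hinge pin, on the strap's end: 120 mm from the post's axis, straight above the foot, 72 mm above the bench
- lever_pad (a point): point on the upper face of the lever's red grip, in its middle across, 65 mm along the lever from its hinge and 7.5 mm above the lever's centre line; moves with the lever. The lever is 88 mm long from its hinge; the red grip is the outer 46 mm, 18 mm wide, 11 mm thick
- foot: round black rubber foot, 20 mm across, sprung, under the strap's end 120 mm from the post's axis; the lever pushes it down 7 mm; at lever value 0 it clears the block's top by 3.5 mm. Origin on the foot's axis, about at bench-top height
- block: loose beech sanding block with red-brown abrasive sides, 84 by 34 by 26 mm, lying in the nest with its long side along the press's x; its top is 38 mm above the bench. Origin at the centre of its underside
- spool_mid (a point): centre of a loose thread spool with orange thread, upright, 40 mm across and 44 mm high (a thread end hangs out 25 mm), a bystander
- wax_mid (a point): centre of a loose yellow block of beeswax, 38 by 55 by 22 mm, a bystander
- tape_mid (a point): centre of a loose roll of paper tape lying flat, 103 mm across and 26 mm high, a bystander
There are look-alikes about, which are no part of the job. What is shaped like the block but green or orange is not meant.

How it is judged (in metres and radians):
On the way, in this order (a step that is already met when the one before it is completed fails the run):
1. the strap is swung fully over, the lever still raised (value of joint strap below 0.06 rad and value of joint lever below 0.4 rad), for 0.2 s.
2. the lever is pushed down and the foot clamps the block (value of joint strap below 0.06 rad and value of joint lever above 0.88 rad and contact force between foot and block above 3 N), for 0.2 s.
At the end, for the whole second after the job is handed in: The strap is fully over (within 0.06 rad of its stop), the lever is down (0.88 rad or more of 0.97), the foot presses on the block with more than 3 N, the block rests within 8 mm of where it lay, and the bystanders are within 20 mm of where they stood (all of step 2 and distance of block from where it was at the start of the episode below 0.008 m and linear speed of block below 0.01 m/s and distance of each of spool_mid, wax_mid, tape_mid from where it was at the start of the episode below 0.02 m); the robot touches nothing.
It fails at once if the strap is taken between the fingers (grasp point inside its bar) (x of the grasp point in the frame of strap_middle between -0.008 and 0.008 m and y of the grasp point in the frame of strap_middle between -0.035 and 0.045 m and z of the grasp point in the frame of strap_middle between -0.02 and 0.009 m).
It fails at once if the lever's grip is taken between the fingers (distance between the grasp point and lever_pad below 0.012 m).
It fails at once if the lever is pushed down while the strap is not over the block (value of joint lever above 0.4 rad and value of joint strap above 0.15 rad).
It fails at once if the block is lifted or pushed out of its nest (moved more than 10 mm) (distance of block from where it was at the start of the episode above 0.01 m).
It fails at once if a bystander is lifted or pushed away (moved more than 20 mm) (distance of any of spool_mid, wax_mid, tape_mid from where it was at the start of the episode above 0.02 m).
It also fails if it takes over 45 s, if anything falls off the work surface, if the arm or the gripper's body presses on something with over 40 N, if the wrist force passes 120 N, or if a joint passes its speed limit or range.

## Working session

There is one attempt and no reset: what is moved stays moved. The work goes in short steps, Python scripts to look and compute and a shell command to move; the robot and the scene stay as the last step left them, time stands still between calls to the robot, and variables do not carry over. Pictures are saved under pics/ and viewed, and the job is handed in when it is done.

```bash
ls; mkdir -p pics; python3 - <<'E'
from rig import bot
import cv2,pickle
s=bot.read_state();print(s)
for n in("scene","top"):
    c=bot.capture(n);cv2.imwrite(f"pics/{n}0.png",c["pixels"]);pickle.dump(c,open(f"{n}0.pkl","wb"));print(n,c["K"],c["world_to_cam"])
    for l in("press","strap","lever","block","foot","spool_mid","wax_mid","tape_mid"):
        for r in bot.regions_of(l,c)[:4]:print(l,round(r["p"],2),[int(v) for v in r["extent"]])
E
```

```text
pics
{'time_s': 0.0, 'joint_positions': array([ 5.55476729e+01,  3.02796597e+01,  8.21563692e+01, -6.13712434e-04,
        6.76886169e+01, -1.02273247e+01]), 'qvel': array([ 0.02979353, -0.0184933 ,  0.11471665,  0.01217498,  0.04964959,
        0.02546308]), 'tau': array([ 6.90317447e-04, -4.40048325e+01, -1.76591241e+01,  6.32379600e-02,
        5.82789362e-02, -1.62590886e-04]), 'position': array([0.25622926, 0.56968911, 0.40376386]), 'tcp_rot': array([[-1.22254045e-03, -9.11942592e-01,  4.10315993e-01],
       [-1.79949837e-03,  4.10317641e-01,  9.11940894e-01],
       [-9.99997634e-01,  3.76521675e-04, -2.14266912e-03]]), 'force': array([-0.92945529, -0.01923411, -0.35693423]), 'moment': array([-0.03061543, -0.00022084,  0.05754799]), 'opening': 1.000423048636978}
scene [[391.16690517   0.         318.5275953 ]
 [  0.         391.16690517 194.01069233]
 [  0.           0.           1.        ]] [[-0.52078768 -0.85357079 -0.01403954  0.13198758]
 [ 0.61571496 -0.38695521  0.68641151 -0.54090487]
 [-0.59133348  0.3488303   0.7270778  -0.49989258]
 [ 0.          0.          0.     
[... 335 characters left out ...]
42 197.05432912]
 [  0.           0.           1.        ]] [[-1.81907090e-02 -9.99831990e-01 -2.25598352e-03 -1.90412772e-01]
 [ 9.84801192e-01 -1.83069563e-02  1.72717883e-01 -5.83174195e-01]
 [-1.72730165e-01  9.20165484e-04  9.84968753e-01 -8.49578838e-01]
 [ 0.00000000e+00  0.00000000e+00  0.00000000e+00  1.00000000e+00]]
press 0.78 [328, 245, 111, 118]
press 0.43 [352, 162, 21, 26]
strap 0.69 [324, 262, 73, 80]
lever 0.74 [356, 216, 29, 38]
lever 0.55 [344, 287, 32, 27]
block 0.8 [408, 163, 31, 41]
block 0.8 [338, 107, 34, 43]
block 0.76 [354, 218, 29, 39]
spool_mid 0.91 [434, 274, 25, 17]
wax_mid 0.82 [352, 160, 23, 25]
tape_mid 0.71 [284, 167, 48, 47]
tape_mid 0.45 [434, 273, 21, 23]
```

```bash
python3 - <<'E'
import cv2
a=cv2.imread("pics/scene0.png");b=cv2.imread("pics/top0.png")
cv2.imwrite("pics/sc.png",cv2.resize(a[130:330,230:470],None,fx=3,fy=3,interpolation=cv2.INTER_CUBIC)[:600,:])
cv2.imwrite("pics/tc.png",cv2.resize(b[80:330,220:480],None,fx=2.4,fy=2.4,interpolation=cv2.INTER_CUBIC)[:600,:])
E
```

```text
(no output)
```

View pics/sc.png

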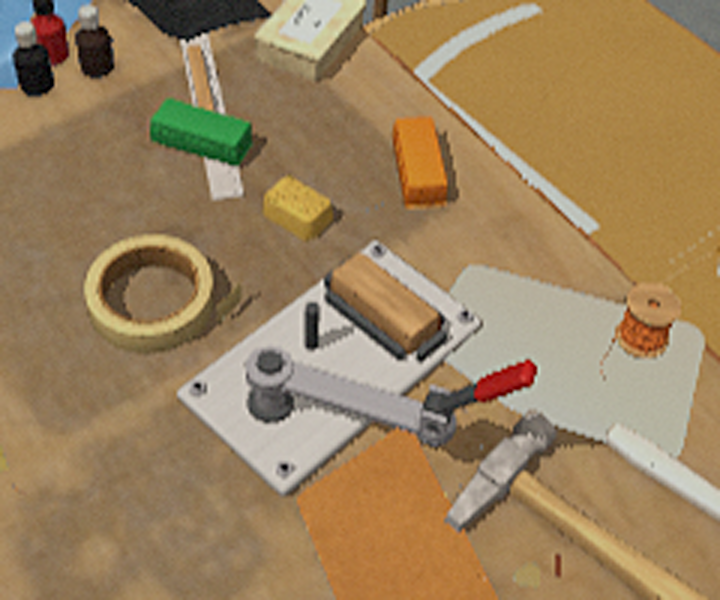

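View pics/tc.png

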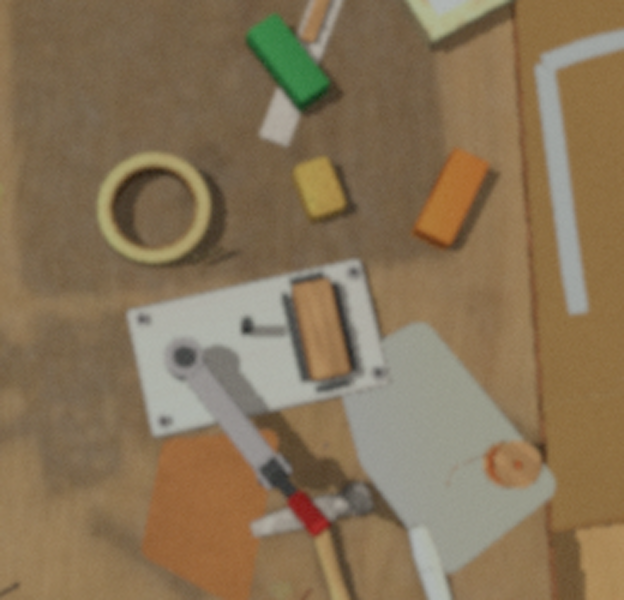

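View pics/top0.png

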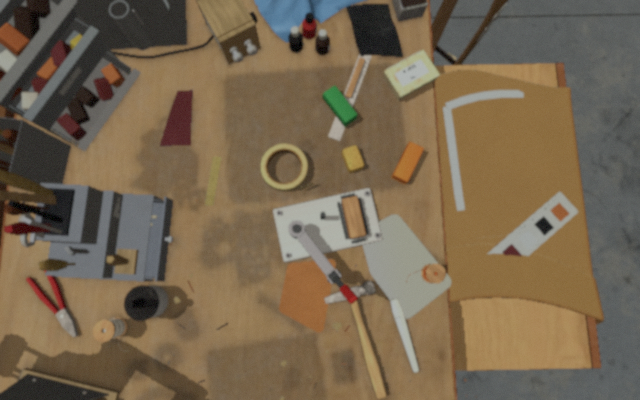

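View pics/scene0.png

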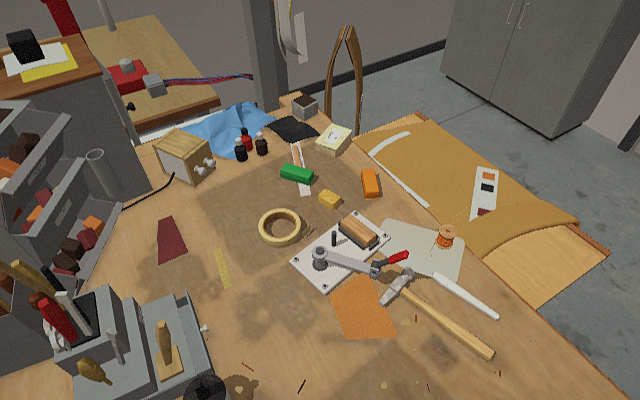

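The press plate is at top pixel (328,225), with the post at (297,230) and the strap running to the lever's red grip at (348,293). The brown block in the nest is at (354,217). Possible mix-ups for the block are the green one at (340,105) and the orange one at (408,162). Possible mix-ups for the strap and lever are the hammer at (350,292) and the knife at (405,335). I choose the wooden block between the dark fences, and the red grip on the strap. The crops confirm both.

```bash
cat > h.py <<'E'
import numpy as np,cv2,pickle
def world(c,u,v,d=None,z=None):
    K=c["K"];M=np.linalg.inv(c["world_to_cam"])
    r=np.array([(u-K[0,2])/K[0,0],-(v-K[1,2])/K[1,1],-1.0])
    R=M[:3,:3]@r;o=M[:3,3]
    if d is not None:return o+R*d
    return o+R*(z-o[2])/R[2]
def cloud(c):
    K=c["K"];M=np.linalg.inv(c["world_to_cam"]);d=c["depth"]
    v,u=np.mgrid[:400,:640]
    P=np.stack([(u-K[0,2])/K[0,0]*d,-(v-K[1,2])/K[1,1]*d,-d],-1)
    return P@M[:3,:3].T+M[:3,3]
def pix(c,p):
    q=c["world_to_cam"]@np.append(p,1);K=c["K"]
    return np.array([K[0,0]*q[0]/-q[2]+K[0,2],K[1,1]*-q[1]/-q[2]+K[1,2]])
E
python3 - <<'E'
from h import *
for n in("top","scene"):
    c=pickle.load(open(n+"0.pkl","rb"));P=cloud(c);im=c["pixels"].astype(int)
    x0,x1,y0,y1=(262,395,180,310) if n=="top" else(285,415,205,300)
    m=np.zeros((400,640),bool);m[y0:y1,x0:x1]=1
    m&=c["depth"]>0
    # plate: bright whitish z near 12
    pl=m&(im.min(2)>165)&(abs(P[...,2]-.012)<.006)
    k,lab,st,_=cv2.connectedComponentsWithStats(pl.astype(np.uint8));i=1+st[1:,4].argmax();pl=lab==i
    xy=P[pl][:,:2];print(n,"plate n",pl.sum(),"z",np.median(P[pl][:,2]))
    r=cv2.minAreaRect((xy*1000).astype(np.float32));print(r)
    red=m&(im[...,2]>150)&(im[...,1]<60)&(im[...,0]<70)
    print("red",red.sum(),P[red].mean(0),P[red].min(0),P[red].max(0))
    hi=m&(P[...,2]>.045)&(P[...,2]<.075)&~red
    print("hi",hi.sum(),P[hi].mean(0))
    bl=m&(abs(P[...,2]-.038)<.004)
    bl&=(im[...,2]>im[...,0]+40)
    k,lab,st,_=cv2.connectedComponentsWithStats(bl.astype(np.uint8));i=1+st[1:,4].argmax();q=P[lab==i]
    print("block",len(q),q.mean(0),cv2.minAreaRect((q[:,:2]*1000).astype(np.float32)))
c=pickle.load(open("top0.pkl","rb"))
print("posthead",world(c,297,229,z=.067), "spool",world(c,433,273,z=.04),"tape",world(c,284,167,z=.02))
E
```

```text
top plate n 1719 z 0.011449637363864618
((520.6769409179688, -193.2545928955078), (105.71700286865234, 140.07542419433594), 12.64626693725586)
red 13 [ 0.38010512 -0.26341902  0.14340676] [ 0.37633205 -0.26710359  0.14119754] [ 0.38326878 -0.25963498  0.14604884]
hi 797 [ 0.47855002 -0.19141548  0.05970073]
block 643 [ 0.53890841 -0.27944919  0.03745129] ((539.1522216796875, -279.43768310546875), (84.29792785644531, 33.97092819213867), 10.750669479370117)
scene plate n 1993 z 0.0107726403907622
((527.954833984375, -225.304443359375), (113.49968719482422, 214.07528686523438), 11.546378135681152)
red 117 [ 0.3869408  -0.2554364   0.13031528] [ 0.37293739 -0.26999197  0.11040783] [ 0.40309147 -0.2429112   0.14549946]
hi 824 [ 0.47129226 -0.19250463  0.05837146]
block 428 [ 0.53626167 -0.27851056  0.03670267] ((537.7987060546875, -278.4355163574219), (84.51029968261719, 35.26046371459961), 11.145938873291016)
posthead [ 0.51299481 -0.16484483  0.067     ] spool [ 0.42208303 -0.43602424  0.04      ] tape [ 0.65155522 -0.13656136  0.02      ]
```

```bash
cat >> h.py <<'E'
yaw=np.radians(11.3);X=np.array([np.cos(yaw),np.sin(yaw)]);Y=np.array([-X[1],X[0]])
nest=np.array([.5388,-.2795]);post=nest+.12*Y
def topress(P):
    d=P[...,:2]-nest;return np.stack([d@X,d@Y,P[...,2]],-1)
def w(x,y):return nest+x*X+y*Y
E
python3 - <<'E'
from h import *
for n in("top","scene"):
    c=pickle.load(open(n+"0.pkl","rb"));Q=topress(cloud(c));im=c["pixels"].astype(int)
    d=Q[...,:2]-[0,.12];r=np.hypot(d[...,0],d[...,1]);z=Q[...,2];ok=c["depth"]>0
    m=ok&(r>.03)&(r<.105)&(z>.052)&(z<.064)
    a=np.arctan2(-d[m][:,0],-d[m][:,1]);print(n,m.sum(),"q",np.median(a),a.std(), "bar z",np.median(z[m]))
    for k in(.04,.06,.08,.1):
        s=m&(abs(r-k)<.008);print(k,np.median(np.arctan2(-d[s][:,0],-d[s][:,1])))
    m=ok&(z>.064)&(z<.072)&(r<.03);print("post",Q[m].mean(0),m.sum())
    m=ok&(im[...,2]>120)&(im[...,1]<70)&(im[...,0]<80)&(r<.25)&(r>.12)&(z>.08)
    L=Q[m];rr=r[m];print("lever q",np.median(np.arctan2(-d[m][:,0],-d[m][:,1])),"elev",np.degrees(np.arctan2(np.median(L[:,2])-.072,np.median(rr)-.12)),m.sum(),rr.min(),rr.max(),L[:,2].max())
    P=cloud(c)
    m=ok&(P[...,0]>.1)&(P[...,0]<.65)&(P[...,1]>-.35)&(P[...,1]<.75)&(P[...,2]>.1)
    # obstacles histogram
    for y in np.arange(-.3,.75,.1):
        for x in np.arange(.1,.65,.1):
            s=m&(abs(P[...,0]-x-.05)<.05)&(abs(P[...,1]-y-.05)<.05)
            if s.sum()>5:print("obs x%.1f y%.1f zmax %.3f"%(x,y,P[s][:,2].max()),end="; ")
    print()
print("bystanders")
E
```

```text
top 452 q 1.117092459582294 0.3361322219380358 bar z 0.05833734341998409
0.04 1.1307263973510246
0.06 1.0717463354269814
0.08 1.1237937570915373
0.1 1.1258896712435835
post [-0.00081916  0.11951157  0.06681124] 59
lever q 1.1241366982476777 elev 57.203121870683184 143 0.14332540911161673 0.17345447642655543 0.14604883760226883
obs x0.3 y-0.3 zmax 0.146; obs x0.4 y-0.3 zmax 0.118; obs x0.3 y0.1 zmax 0.122; obs x0.4 y0.1 zmax 0.186; obs x0.2 y0.2 zmax 0.134; obs x0.4 y0.2 zmax 0.288; obs x0.5 y0.2 zmax 0.308; obs x0.2 y0.3 zmax 0.163; obs x0.6 y0.3 zmax 0.167; 
scene 406 q 1.1551317447552965 0.3601905449634688 bar z 0.05760997440063437
0.04 1.2073839494601846
0.06 1.1066074492139695
0.08 1.155103708289106
0.1 1.1552806412245111
post [-0.0023421   0.12076272  0.06592162] 47
lever q 1.1447733132449343 elev 56.249251392601266 143 0.14296064737323114 0.17473387373955868 0.14549946013534754
obs x0.3 y-0.3 zmax 0.145; obs x0.4 y-0.3 zmax 0.117; obs x0.3 y0.1 zmax 0.120; obs x0.4 y0.1 zmax 0.184; obs x0.4 y0.2 zmax 0.286; obs x0.5 y0.2 zmax 0.332; obs x0.4 y0.3 zmax 0.159; obs x0.5 y0.3 zmax 0.157; obs x0.6 y0.3 zmax 0.165; 
bystanders
```

```bash
cat >> h.py <<'E'
def goal(q,r,gap):
    t=np.array([np.cos(q),-np.sin(q)]);d=np.array([-np.sin(q),-np.cos(q)])
    c=np.array([0,.12])+r*d-(.026+gap)*t
    return w(*c), np.degrees(np.arctan2(t[1],t[0])+yaw)
def rel(s,xy,z):
    return s["tcp_rot"].T@(np.array([*xy,z])-s["position"])
E
python3 - <<'E'
from h import *
from rig import bot
s=bot.read_state()
print("up",rel(s,s["position"][:2],.57))
g,y=goal(1.13,.072,.03);print(g,y);print("over",rel(s,g,.57)-rel(s,s["position"][:2],.57))
E
```

```text
up [-1.65234456e-01  6.23695953e-06  2.50809753e-06]
[ 0.42409661 -0.15972626] -53.44423084978302
over [-2.61305568e-05 -4.52366206e-01 -5.96579116e-01]
```

```bash
python3 -m crank '[{"offset":[-0.04,0,0],"spin":0},{"offset":[-0.04,0,0],"spin":0},{"offset":[-0.04,0,0],"spin":0},{"offset":[-0.04,0,0],"spin":0},{"offset":[0,-0.028,-0.037],"spin":0},{"offset":[0,-0.028,-0.037],"spin":0},{"offset":[0,-0.028,-0.037],"spin":0},{"offset":[0,-0.028,-0.037],"spin":0},{"offset":[0,-0.028,-0.037],"spin":0},{"offset":[0,-0.028,-0.037],"spin":0},{"offset":[0,-0.028,-0.037],"spin":0},{"offset":[0,-0.028,-0.037],"spin":0}]' 0
```

```text
time_s: 2.1
position: [0.3389, 0.2064, 0.565]
tcp_rot: [[0.001, -0.912, 0.41], [0.0, 0.41, 0.912], [-1.0, -0.001, 0.001]]
force: [2.3, -0.1, -0.2]
opening: 0.029
```

```bash
python3 -m crank '[{"offset":[0,-0.028,-0.037],"spin":0},{"offset":[0,-0.028,-0.037],"spin":0},{"offset":[0,-0.028,-0.037],"spin":0},{"offset":[0,-0.028,-0.037],"spin":0},{"offset":[0,-0.028,-0.037],"spin":0},{"offset":[0,-0.028,-0.037],"spin":0},{"offset":[0,-0.028,-0.037],"spin":0},{"offset":[0,-0.028,-0.037],"spin":0},{"offset":[0,0,0],"spin":0}]'; python3 - <<'E'
from h import *
from rig import bot
s=bot.read_state();g,y=goal(1.13,.072,.03);print(rel(s,g,.57),s["tcp_rot"],s["joint_positions"])
E
```

```text
time_s: 3.0
position: [0.4232, -0.1587, 0.5647]
tcp_rot: [[0.001, -0.909, 0.416], [-0.003, 0.416, 0.909], [-1.0, -0.002, -0.002]]
force: [-1.3, 1.1, -0.2]
opening: 0.005
[-0.00531365 -0.00122694 -0.0005916 ] [[ 0.00127989 -0.90943039  0.41585422]
 [-0.00305789  0.41584906  0.90942851]
 [-0.99999451 -0.00243561 -0.0022487 ]] [ -34.74072178    6.56135959   91.88632272   -0.10334698   81.39222816
 -100.15236469]
```

```bash
python3 -m crank '[{"offset":[0,0,0],"spin":0.15},{"offset":[0,0,0],"spin":0.15},{"offset":[0,0,0],"spin":0.15},{"offset":[0,0,0],"spin":0.15},{"offset":[0,0,0],"spin":0.15},{"offset":[0,0,0],"spin":0.15},{"offset":[0.02,0,0],"spin":0.15},{"offset":[0.02,0,0],"spin":0.15},{"offset":[0.02,0,0],"spin":0.15},{"offset":[0.02,0,0],"spin":0.15},{"offset":[0.02,0,0],"spin":0.15},{"offset":[0.02,0,0],"spin":0.15}]'
python3 -m crank '[{"offset":[0.02,0,0],"spin":0.15},{"offset":[0.02,0,0],"spin":0.125},{"offset":[0.02,0,0],"spin":0},{"offset":[0,0,0],"spin":0},{"offset":[0,0,0],"spin":0}]'
python3 - <<'E'
from h import *
from rig import bot
s=bot.read_state();g,y=goal(1.13,.072,.03);print(rel(s,g,.222),s["tcp_rot"],s["joint_positions"])
print("yaw",np.degrees(np.arctan2(s["tcp_rot"][1,2],s["tcp_rot"][0,2])),y)
c=bot.capture("scene");cv2.imwrite("pics/s1.png",c["pixels"])
c=bot.capture("top");cv2.imwrite("pics/t1.png",c["pixels"])
E
```

```text
time_s: 4.2
position: [0.4218, -0.1528, 0.4442]
tcp_rot: [[0.0, 0.611, 0.791], [0.0, 0.791, -0.611], [-1.0, 0.0, 0.0]]
force: [-0.0, -0.3, 0.7]
opening: 0.006
time_s: 4.7
position: [0.4221, -0.1533, 0.385]
tcp_rot: [[-0.0, 0.799, 0.601], [0.0, 0.601, -0.799], [-1.0, -0.0, -0.0]]
force: [0.1, 0.2, -0.4]
opening: 0.009
[ 0.1630388  -0.00226792  0.0064099 ] [[-3.05764000e-04  7.99406118e-01  6.00790949e-01]
 [ 3.73804338e-04  6.00791027e-01 -7.99406031e-01]
 [-9.99999883e-01 -1.98513225e-05 -4.82521742e-04]] [-3.42722248e+01  1.85038995e+01  1.07715314e+02  9.70631890e-03
  5.38073250e+01  1.87954702e+01]
yaw -53.07342874372581 -53.44423084978302
```

View pics/s1.png

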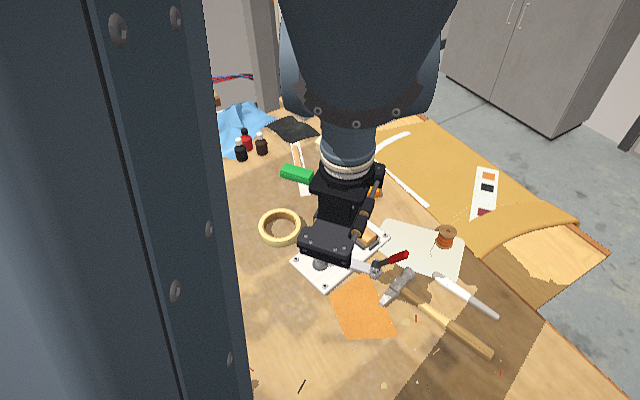

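The closed gripper (scene pixel 335,240) is above the post side of the strap. The strap and the red grip at (398,257) have not moved. I'll descend beside the bar next.

```bash
python3 -m crank '[{"offset":[0.04,0,0],"spin":0},{"offset":[0.04,0,0],"spin":0},{"offset":[0.04,0,0],"spin":0},{"offset":[0.03,0,0],"spin":0},{"offset":[0.013,-0.002,0],"spin":0},{"offset":[0,0,0],"spin":0},{"offset":[0,0,0],"spin":0}]'
python3 - <<'E'
from h import *
from rig import bot
s=bot.read_state()
for q in (1.13,.95,.75,.55,.35,.15,0,-.03):
  g,y=goal(q,.072,0);print(q,rel(s,g,.222),y)
c=bot.capture("scene");cv2.imwrite("pics/s2.png",c["pixels"])
E
```

```text
time_s: 5.5
position: [0.4211, -0.1553, 0.2225]
tcp_rot: [[0.001, 0.8, 0.6], [-0.001, 0.6, -0.8], [-1.0, 0.001, 0.002]]
force: [-0.1, 0.7, 0.4]
opening: 0.004
1.13 [ 0.00054723 -0.00040947  0.03534717] -53.44423084978302
0.95 [ 0.0005676  -0.00397719  0.04863713] -43.130990537428204
0.75 [ 0.00059272 -0.00508082  0.06388183] -31.671834634811738
0.55 [ 0.0006195  -0.0031338   0.07904192] -20.212678732195275
0.35 [0.00064687 0.00178626 0.09351299] -8.75352282957881
0.15 [0.00067373 0.00948322 0.10671814] 2.7056330730376534
0 [0.00069289 0.01689751 0.11547204] 11.300000000000002
-0.03 [0.00069658 0.0185332  0.11708391] 13.018873385392471
```

View pics/s2.png

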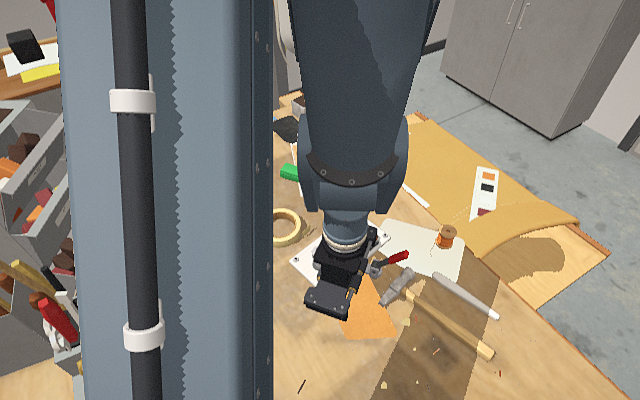

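```bash
python3 -m crank '[{"offset":[0,0,0.012],"spin":0},{"offset":[0,0,0.012],"spin":0},{"offset":[0,0,0.011],"spin":0},{"offset":[0,-0.0022,0.0072],"spin":-0.1},{"offset":[0,-0.0022,0.0072],"spin":-0.1},{"offset":[0,-0.0022,0.0072],"spin":-0.1},{"offset":[0,-0.0022,0.0072],"spin":-0.1},{"offset":[0,-0.0022,0.0072],"spin":-0.1},{"offset":[0,-0.0022,0.0072],"spin":-0.1}]'
cat > chk.py <<'E'
from h import *
from rig import bot
import sys
s=bot.read_state();print("t",s["time_s"],"F",s["force"].round(1))
print("yaw",np.degrees(np.arctan2(s["tcp_rot"][1,2],s["tcp_rot"][0,2])))
p=topress(s["position"]);d=p[:2]-[0,.12];
# q such that contact: bar-frame x=-.026
rho=np.hypot(*d);print("press",p,"q_est",np.arctan2(-d[0],-d[1])-np.arcsin(.026/rho))
for q in (.5,.35,.2,.1,0,-.03):
  g,y=goal(q,.072,0);print(q,rel(s,g,.222).round(4),round(y,1))
n=sys.argv[1]
for v in("scene","top"):
  c=bot.capture(v);cv2.imwrite(f"pics/{v}{n}.png",c["pixels"]);pickle.dump(c,open(f"{v}{n}.pkl","wb"))
E
python3 chk.py 3; python3 - <<'E'
import cv2,numpy as np
a=cv2.imread("pics/scene3.png")[200:340,260:480];b=cv2.imread("pics/top3.png")[150:330,250:450]
cv2.imwrite("pics/c3.png",np.hstack([cv2.resize(a,(400,300)),cv2.resize(b,(400,300))]))
E
```

```text
time_s: 6.45
position: [0.4654, -0.22, 0.2218]
tcp_rot: [[-0.005, 0.317, 0.948], [0.003, 0.948, -0.317], [-1.0, 0.001, -0.006]]
force: [-6.0, -1.0, 2.3]
opening: 0.006
t 6.45 F [-6.  -1.   2.3]
yaw -18.488964708783325
press [-0.06034052  0.07268588  0.22175204] q_est 0.5598780795357436
0.5 [-0.0003 -0.0015  0.0043] -17.3
0.35 [-0.0003 -0.0043  0.0154] -8.8
0.2 [-0.0004 -0.0055  0.0268] -0.2
0.1 [-0.0004 -0.0053  0.0345] 5.6
0 [-0.0005 -0.0044  0.0421] 11.3
-0.03 [-0.0005 -0.0039  0.0443] 13.0
```

View pics/c3.png

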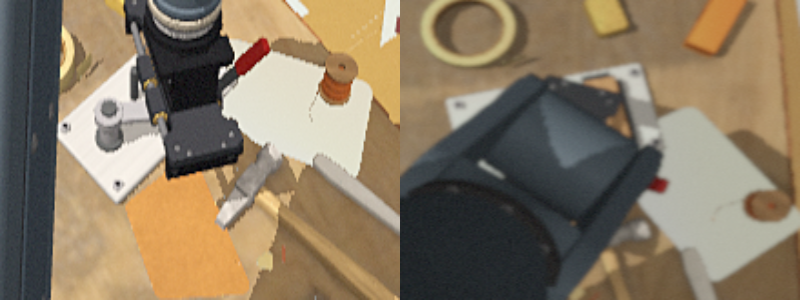

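The strap is turning with the finger and the lever (left crop at 255,60) is still raised. I'll continue to the stop.

```bash
python3 -m crank '[{"offset":[0,-0.0022,0.0072],"spin":-0.1},{"offset":[0,-0.0022,0.0072],"spin":-0.1},{"offset":[0,-0.0022,0.0072],"spin":-0.1},{"offset":[0,-0.0022,0.0072],"spin":-0.1},{"offset":[0,-0.002,0.006],"spin":-0.08},{"offset":[0,0,0.002],"spin":-0.03}]'
python3 chk.py 4
```

```text
time_s: 7.15
position: [0.5013, -0.2358, 0.2217]
tcp_rot: [[-0.0, -0.182, 0.983], [-0.001, 0.983, 0.182], [-1.0, -0.001, -0.001]]
force: [-3.9, -3.4, -0.3]
opening: 0.005
t 7.15 F [-3.9 -3.4 -0.3]
yaw 10.47687992232136
press [-0.02817854  0.05020477  0.2217312 ] q_est 0.031023994495082696
0.5 [-0.0003  0.0187 -0.0294] -17.3
0.35 [-0.0003  0.0108 -0.0211] -8.8
0.2 [-0.0003  0.0042 -0.0117] -0.2
0.1 [-0.0003  0.0007 -0.0049] 5.6
0 [-0.0003 -0.0022  0.0022] 11.3
-0.03 [-0.0003 -0.0029  0.0044] 13.0
```

Creep in small steps until the force shows the stop.

```bash
python3 -m crank '[{"offset":[0,0,0.001],"spin":-0.015},{"offset":[0,0,0.001],"spin":0},{"offset":[0,0,0],"spin":0}]'; python3 -m crank '[{"offset":[0,0,0.001],"spin":0},{"offset":[0,0,0],"spin":0}]'; python3 chk.py 5
```

```text
time_s: 7.55
position: [0.503, -0.2344, 0.2218]
tcp_rot: [[-0.0, -0.196, 0.981], [-0.0, 0.981, 0.196], [-1.0, -0.0, -0.001]]
force: [-3.5, -3.3, 0.1]
opening: 0.001
time_s: 7.75
position: [0.504, -0.2343, 0.2218]
tcp_rot: [[-0.0, -0.196, 0.981], [-0.0, 0.981, 0.196], [-1.0, -0.0, -0.0]]
force: [-4.2, -4.4, -0.8]
opening: 0.005
t 7.75 F [-4.2 -4.4 -0.8]
yaw 11.312085250049632
press [-0.02531137  0.05116     0.22180245] q_est -0.010021991605872416
0.5 [-0.0002  0.0181 -0.032 ] -17.3
0.35 [-0.0002  0.0101 -0.0238] -8.8
0.2 [-0.0002  0.0034 -0.0145] -0.2
0.1 [-0.0002 -0.0002 -0.0077] 5.6
0 [-0.0002 -0.0032 -0.0007] 11.3
-0.03 [-0.0002 -0.0039  0.0015] 13.0
```

```bash
python3 -m crank '[{"offset":[0,0,0.001],"spin":0},{"offset":[0,0,0],"spin":0}]'; python3 -m crank '[{"offset":[0,0,0.001],"spin":0},{"offset":[0,0,0],"spin":0}]'
```

```text
time_s: 8.05
position: [0.505, -0.2341, 0.2218]
tcp_rot: [[-0.0, -0.196, 0.981], [-0.001, 0.981, 0.196], [-1.0, -0.001, -0.0]]
force: [-3.8, -3.9, -1.4]
opening: 0.006
time_s: 8.25
position: [0.506, -0.234, 0.2218]
tcp_rot: [[-0.0, -0.196, 0.981], [-0.001, 0.981, 0.196], [-1.0, -0.001, -0.0]]
force: [-3.2, -4.5, -0.5]
opening: 0.004
```

```bash
python3 -m crank '[{"offset":[0,0,0.001],"spin":0},{"offset":[0,0,0],"spin":0}]'; python3 -m crank '[{"offset":[0,0,0.001],"spin":0},{"offset":[0,0,0],"spin":0}]';python3 -m crank '[{"offset":[0,0,0.001],"spin":0},{"offset":[0,0,0],"spin":0}]'; python3 chk.py 6; python3 - <<'E'
import cv2,numpy as np
a=cv2.imread("pics/scene6.png")[190:310,260:420];b=cv2.imread("pics/top6.png")[150:330,250:450]
cv2.imwrite("pics/c6.png",np.hstack([cv2.resize(a,(400,300)),cv2.resize(b,(400,300))]))
E
```

```text
time_s: 8.45
position: [0.507, -0.2338, 0.2218]
tcp_rot: [[-0.0, -0.196, 0.981], [-0.001, 0.981, 0.196], [-1.0, -0.001, -0.0]]
force: [-3.5, -3.9, -1.1]
opening: 0.006
time_s: 8.65
position: [0.508, -0.2336, 0.2218]
tcp_rot: [[-0.0, -0.196, 0.981], [-0.001, 0.981, 0.196], [-1.0, -0.001, -0.0]]
force: [-3.5, -3.7, -0.9]
opening: 0.006
time_s: 8.85
position: [0.5089, -0.2334, 0.2218]
tcp_rot: [[-0.0, -0.196, 0.981], [-0.001, 0.981, 0.196], [-1.0, -0.001, -0.0]]
force: [-3.6, -4.7, -1.0]
opening: 0.003
t 8.85 F [-3.6 -4.7 -1. ]
yaw 11.319291039701278
press [-0.02025201  0.05101551  0.22184267] q_est -0.08447012370525747
0.5 [-0.0002  0.0183 -0.0371] -17.3
0.35 [-0.0002  0.0103 -0.0289] -8.8
0.2 [-0.0002  0.0036 -0.0195] -0.2
0.1 [-0.0002 -0.0001 -0.0128] 5.6
0 [-0.0002 -0.003  -0.0057] 11.3
-0.03 [-0.0002 -0.0038 -0.0036] 13.0
```

View pics/c6.png

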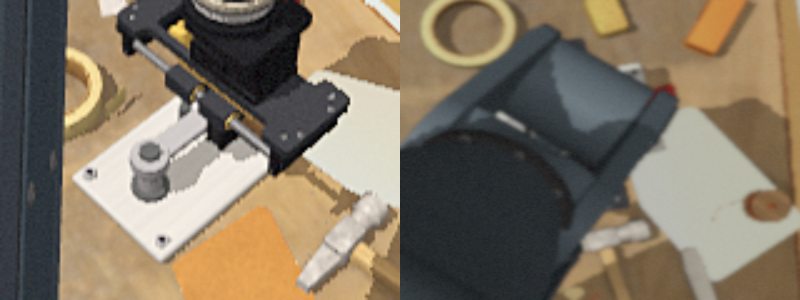

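```bash
python3 - <<'E'
from h import *
c=pickle.load(open("scene6.pkl","rb"));Q=topress(cloud(c));z=Q[...,2]
im=c["pixels"].astype(int)
for k in(.025,.03,.035,.04,.05):
    m=(c["depth"]>0)&(abs(Q[...,1]-.12+k)<.004)&(abs(Q[...,0])<.05)&(abs(z-.058)<.006)&(im.min(2)>110)
    if m.sum():print(k,m.sum(),Q[m][:,0].min(),Q[m][:,0].max(),Q[m][:,0].mean(),z[m].mean())
a=c["pixels"][190:290,280:400];cv2.imwrite("pics/c6b.png",cv2.resize(a,(720,600),interpolation=cv2.INTER_CUBIC))
E
```

```text
0.025 35 -0.01291635061999812 0.0088184803265185 -0.002774976100930106 0.05757969229861297
0.03 33 -0.012722763184507335 0.0088184803265185 -0.002516744141624896 0.05762716635033088
0.035 34 -0.012211798271542413 0.007905159215196966 -0.002862571319182076 0.05752475806048557
0.04 32 -0.012809401742961432 0.008408492648600344 -0.0027227141736846233 0.05755463579917384
0.05 34 -0.01332702779959356 0.009284188892153523 -0.002674401019229792 0.0574624470222523
```

View pics/c6b.png

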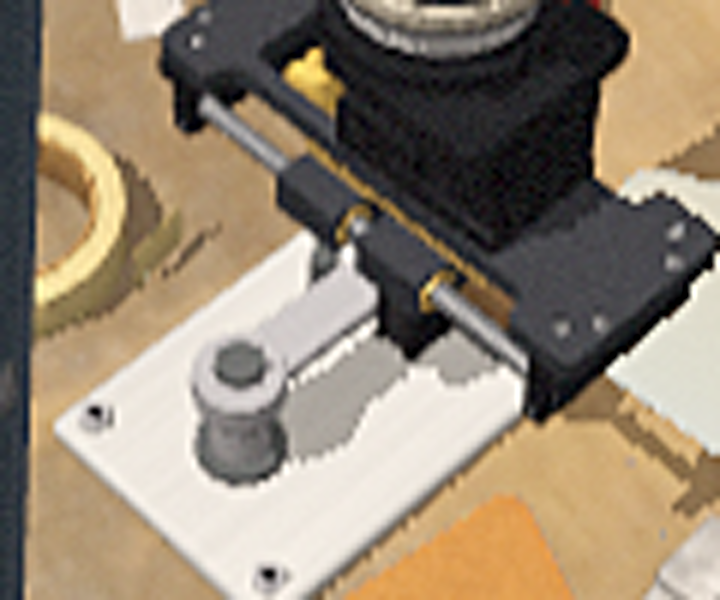

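```bash
python3 -m crank '[{"offset":[0,0,0.001],"spin":0},{"offset":[0,0,0],"spin":0}]'; python3 -m crank '[{"offset":[0,0,0.001],"spin":0},{"offset":[0,0,0],"spin":0}]';python3 -c "
from rig import bot
s=bot.read_state();print(s['moment'],s['tau'])"
```

```text
time_s: 9.15
position: [0.5098, -0.2333, 0.2218]
tcp_rot: [[-0.0, -0.197, 0.98], [-0.001, 0.98, 0.197], [-1.0, -0.001, -0.001]]
force: [-3.4, -5.2, -0.9]
opening: 0.002
time_s: 9.35
position: [0.5102, -0.2332, 0.2218]
tcp_rot: [[-0.002, -0.197, 0.98], [-0.001, 0.98, 0.197], [-1.0, -0.0, -0.003]]
force: [-5.7, -5.7, 0.7]
opening: 0.005
[-1.06807164  1.15720591 -0.0113579 ] [ 4.50598553e+00 -4.32984138e+01 -1.01535478e+01  1.57598443e+00
 -4.21527643e-01 -2.05065531e-03]
```

```bash
python3 -m crank '[{"offset":[0,0,0.001],"spin":0},{"offset":[0,0,0],"spin":0}]';  python3 -m crank '[{"offset":[0,0,0.001],"spin":0},{"offset":[0,0,0],"spin":0}]'; python3 chk.py 7;python3 - <<'E'
from h import *
c=pickle.load(open("scene7.pkl","rb"));Q=topress(cloud(c));z=Q[...,2]
im=c["pixels"].astype(int)
for k in(.025,.03,.035,.04,.05):
    m=(c["depth"]>0)&(abs(Q[...,1]-.12+k)<.004)&(abs(Q[...,0])<.05)&(abs(z-.058)<.006)&(im.min(2)>110)
    if m.sum():print(k,m.sum(),Q[m][:,0].min(),Q[m][:,0].max(),Q[m][:,0].mean(),z[m].mean())
E
```

```text
time_s: 9.55
position: [0.5105, -0.2332, 0.2219]
tcp_rot: [[-0.004, -0.198, 0.98], [-0.001, 0.98, 0.198], [-1.0, -0.0, -0.004]]
force: [-9.2, -7.4, 2.5]
opening: 0.006
time_s: 9.75
position: [0.5109, -0.2332, 0.2219]
tcp_rot: [[-0.006, -0.198, 0.98], [-0.001, 0.98, 0.198], [-1.0, 0.0, -0.006]]
force: [-10.5, -9.5, 2.8]
opening: 0.004
t 9.75 F [-10.5  -9.5   2.8]
yaw 11.441973951371555
press [-0.01827917  0.05083159  0.22185122] q_est -0.11357010549430407
0.5 [ 0.0001  0.0185 -0.039 ] -17.3
0.35 [ 0.      0.0105 -0.0308] -8.8
0.2 [-0.      0.0038 -0.0215] -0.2
0.1 [-0.0001  0.0002 -0.0148] 5.6
0 [-0.0001 -0.0028 -0.0077] 11.3
-0.03 [-0.0001 -0.0036 -0.0056] 13.0
0.025 29 -0.012936141308079772 0.00936606743973519 -0.0022569411894690955 0.05711866516212217
0.03 36 -0.01232142588791852 0.009540412893071554 -0.002056638153571608 0.05724557082231168
0.035 32 -0.01232142588791852 0.009540412893071554 -0.0022944266054052117 0.05736323371995034
0.04 34 -0.012763817919816374 0.008463291303483389 -0.002584634731584977 0.057701206766308376
0.05 31 -0.0124528563871703 0.01284755958306286 -0.0013541583417438002 0.057471846194489355
```

The force rises while the tool stalls, so the strap is at the stop. I'll back off, rise and look.

```bash
python3 -m crank '[{"offset":[0,0,-0.005],"spin":0},{"offset":[0,0,-0.015],"spin":0},{"offset":[0,0,-0.015],"spin":0},{"offset":[-0.03,0,0],"spin":0},{"offset":[-0.04,0,0],"spin":0},{"offset":[-0.04,0,0],"spin":0},{"offset":[-0.04,0,0],"spin":0},{"offset":[0,0,-0.03],"spin":0},{"offset":[0,0,-0.04],"spin":0},{"offset":[0,0,0],"spin":0}]'; python3 chk.py 8; python3 - <<'E'
import cv2,numpy as np
a=cv2.imread("pics/scene8.png")[170:320,250:450];b=cv2.imread("pics/top8.png")[130:310,250:450]
cv2.imwrite("pics/c8.png",np.hstack([cv2.resize(a,(400,300)),cv2.resize(b,(400,300))]))
E
```

```text
time_s: 10.85
position: [0.4071, -0.2519, 0.3721]
tcp_rot: [[-0.001, -0.194, 0.981], [0.002, 0.981, 0.194], [-1.0, 0.002, -0.001]]
force: [0.7, 0.3, -0.1]
opening: 0.003
t 10.85 F [ 0.7  0.3 -0.1]
yaw 11.181872266424616
press [-0.12368745  0.05288976  0.37207876] q_est 0.8878377212888833
0.5 [0.15   0.0162 0.0665] -17.3
0.35 [0.15   0.0082 0.0747] -8.8
0.2 [0.15   0.0015 0.0841] -0.2
0.1 [ 0.15   -0.0021  0.0908] 5.6
0 [ 0.15   -0.0051  0.0979] 11.3
-0.03 [ 0.15   -0.0058  0.1   ] 13.0
```

View pics/c8.png

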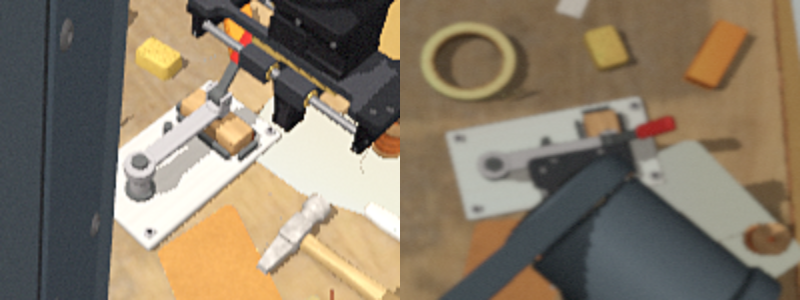

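The strap now lies over the block with its end over the nest. The lever is still raised, with its red grip at (655,127) in the right crop. I'll measure the strap angle and the lever.

```bash
python3 - <<'E'
from h import *
for n in("top8","scene8"):
    c=pickle.load(open(n+".pkl","rb"));Q=topress(cloud(c));im=c["pixels"].astype(int);z=Q[...,2]
    ok=c["depth"]>0
    m=ok&(abs(Q[...,0])<.02)&(Q[...,1]>.02)&(Q[...,1]<.095)&(z>.054)&(z<.062)
    if m.sum()>20:
        L=Q[m];f=np.polyfit(L[:,1],L[:,0],1);print(n,"bar slope",f,m.sum())
    m=ok&(im[...,2]>120)&(im[...,1]<70)&(im[...,0]<80)&(abs(Q[...,0])<.06)&(Q[...,1]<.0)&(Q[...,1]>-.08)&(z>.08)
    L=Q[m];print("lever n",m.sum(),L.mean(0),L.min(0),L.max(0))
E
```

```text
top8 bar slope [-0.05864824  0.00785195] 261
lever n 153 [-0.00022933 -0.03851597  0.13092954] [-0.00807869 -0.05429957  0.10999969] [ 0.00773141 -0.02296807  0.14539777]
scene8 bar slope [ 0.00542324 -0.00123111] 308
lever n 32 [ 0.00269716 -0.03328515  0.12529386] [-0.00298388 -0.04277701  0.10934835] [ 0.00737977 -0.02274181  0.13775877]
```

```bash
python3 - <<'E'
from h import *
from rig import bot
s=bot.read_state()
print("above",rel(s,w(0,-.010),.372).round(4))
print("start",(rel(s,w(0,-.010),.317)).round(4))
p=None
for v in(.0,.06,.2,.35,.5,.65,.8,.97,1.0):
    e=1.05-v;o=.065*np.cos(e)-.0075*np.sin(e)-.0095;z=.072+.065*np.sin(e)+.0075*np.cos(e)
    r=rel(s,w(0,-o),z+.182);print(v,"o %.4f tipz %.4f"%(o,z),r.round(4),None if p is None else (r-p).round(4));p=r
E
```

```text
above [ 0.0006 -0.0612  0.1211]
start [ 0.0556 -0.0612  0.121 ]
0.0 o 0.0163 tipz 0.1321 [ 0.0585 -0.0675  0.121 ] None
0.06 o 0.0199 tipz 0.1305 [ 0.0601 -0.0711  0.121 ] [ 0.0017 -0.0036  0.    ]
0.2 o 0.0278 tipz 0.1258 [ 0.0648 -0.0789  0.121 ] [ 0.0047 -0.0079 -0.    ]
0.35 o 0.0354 tipz 0.1196 [ 0.071  -0.0866  0.121 ] [ 0.0062 -0.0076 -0.    ]
0.5 o 0.0420 tipz 0.1124 [ 0.0782 -0.0932  0.121 ] [ 0.0072 -0.0066 -0.    ]
0.65 o 0.0474 tipz 0.1042 [ 0.0864 -0.0986  0.121 ] [ 0.0082 -0.0054 -0.    ]
0.8 o 0.0516 tipz 0.0953 [ 0.0953 -0.1028  0.1209] [ 0.0089 -0.0042 -0.    ]
0.97 o 0.0547 tipz 0.0847 [ 0.106  -0.1058  0.1209] [ 0.0107 -0.0031 -0.    ]
1.0 o 0.0550 tipz 0.0827 [ 0.1079 -0.1062  0.1209] [ 0.0019 -0.0003 -0.    ]
```

```bash
python3 -m crank '[{"offset":[0,-0.015,0.03],"spin":0},{"offset":[0,-0.015,0.03],"spin":0},{"offset":[0,-0.015,0.03],"spin":0},{"offset":[0,-0.015,0.03],"spin":0},{"offset":[0,0,0],"spin":0},{"offset":[0.03,0,0],"spin":0},{"offset":[0.025,0,0],"spin":0},{"offset":[0,0,0],"spin":0}]'; python3 - <<'E'
from h import *
from rig import bot
s=bot.read_state();print(topress(s["position"]),s["position"][2]-.182)
print(rel(s,w(0,-.0163),.3141))
c=bot.capture("scene");cv2.imwrite("pics/c9.png",cv2.resize(c["pixels"][150:300,260:460],None,fx=4,fy=4))
E
```

```text
time_s: 11.75
position: [0.5389, -0.2866, 0.3131]
tcp_rot: [[-0.006, -0.197, 0.98], [0.006, 0.98, 0.197], [-1.0, 0.007, -0.005]]
force: [-0.1, -0.4, -0.1]
opening: 0.003
[-0.00129409 -0.00694778  0.31307224] 0.13107224063515016
[-0.00109566 -0.00934699  0.00127606]
```

View pics/c9.png

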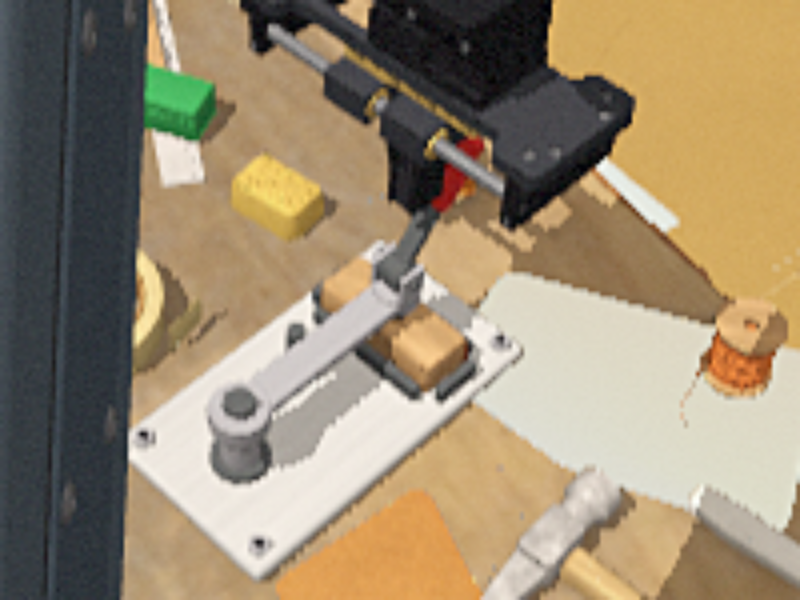

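The closed finger (405,190) stands on the post side of the raised red grip (460,175). Now the arc outward and down.

```bash
python3 -m crank '[{"offset":[0,-0.009,0.001],"spin":0},{"offset":[0.001,-0.004,0],"spin":0},{"offset":[0.0025,-0.004,0],"spin":0},{"offset":[0.0025,-0.004,0],"spin":0},{"offset":[0.003,-0.004,0],"spin":0},{"offset":[0.003,-0.0036,0],"spin":0},{"offset":[0.0036,-0.0033,0],"spin":0},{"offset":[0.0036,-0.0033,0],"spin":0},{"offset":[0,0,0],"spin":0}]'; python3 - <<'E'
from h import *
from rig import bot
s=bot.read_state();print(topress(s["position"]),s["position"][2]-.182,s["force"],s["time_s"])
for v in(.5,.65,.8,.97,1.02):
    e=1.05-v;o=.065*np.cos(e)-.0075*np.sin(e)-.0095;z=.072+.065*np.sin(e)+.0075*np.cos(e)
    print(v,rel(s,w(0,-o),z+.182).round(4))
c=bot.capture("scene");cv2.imwrite("pics/c10.png",cv2.resize(c["pixels"][150:300,260:460],None,fx=4,fy=4))
E
```

```text
time_s: 12.7
position: [0.5474, -0.323, 0.2969]
tcp_rot: [[-0.0, -0.196, 0.981], [0.0, 0.981, 0.196], [-1.0, 0.0, -0.0]]
force: [0.7, 0.4, 1.4]
opening: 0.001
[-5.69480455e-05 -4.43072384e-02  2.96864289e-01] 0.11486428855373015 [0.71952302 0.37342357 1.44279302] 12.7
0.5 [0.0025 0.0023 0.0001]
0.65 [ 0.0106 -0.0031  0.0001]
0.8 [ 0.0195 -0.0073  0.0001]
0.97 [ 0.0302 -0.0104  0.0001]
1.02 [ 0.0334 -0.0109  0.0001]
```

View pics/c10.png

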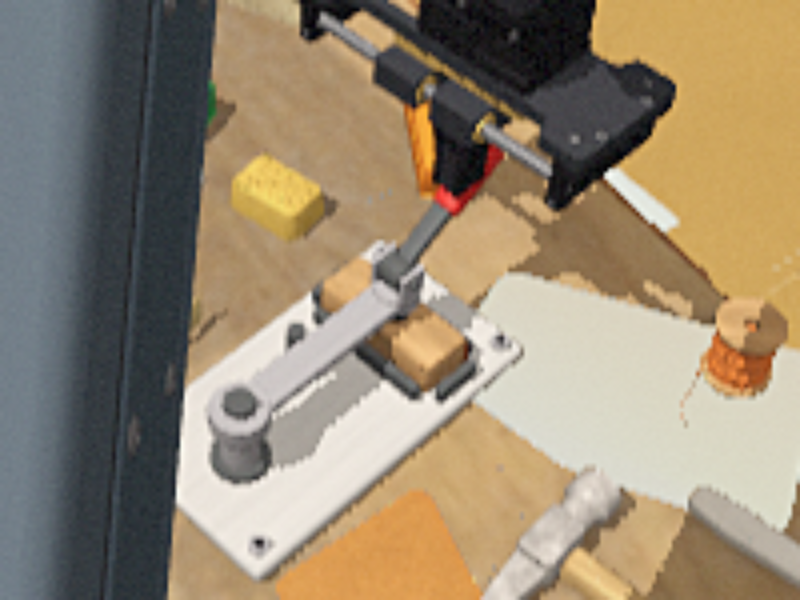

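The lever is following, and the finger rests on the middle of the red grip (465,180). I'll continue down.

```bash
python3 -m crank '[{"offset":[0.005,-0.001,0],"spin":0},{"offset":[0.005,-0.002,0],"spin":0},{"offset":[0.005,-0.002,0],"spin":0},{"offset":[0.005,-0.002,0],"spin":0},{"offset":[0.005,-0.0015,0],"spin":0},{"offset":[0.003,-0.001,0],"spin":0},{"offset":[0.001,0,0],"spin":0},{"offset":[0,0,0],"spin":0}]'; cat > c2.py <<'E'
from h import *
from rig import bot
s=bot.read_state();print(topress(s["position"]),s["position"][2]-.182,s["force"],s["time_s"])
E
python3 c2.py
```

```text
time_s: 13.55
position: [0.5493, -0.3321, 0.2685]
tcp_rot: [[0.0, -0.197, 0.98], [-0.001, 0.98, 0.197], [-1.0, -0.001, 0.0]]
force: [0.4, -1.6, 3.4]
opening: 0.002
[-2.33659988e-06 -5.36799199e-02  2.68524346e-01] 0.08652434594242137 [ 0.35678088 -1.64549102  3.41475313] 13.55
```

```bash
python3 -m crank '[{"offset":[0.002,0,0],"spin":0},{"offset":[0,0,0],"spin":0}]';python3 -m crank '[{"offset":[0.002,0,0],"spin":0},{"offset":[0,0,0],"spin":0}]'; python3 c2.py
```

```text
time_s: 13.75
position: [0.5494, -0.3321, 0.2669]
tcp_rot: [[0.001, -0.197, 0.98], [-0.001, 0.98, 0.197], [-1.0, -0.001, 0.0]]
force: [-0.7, -2.6, 3.5]
opening: 0.003
time_s: 13.95
position: [0.5494, -0.3322, 0.2664]
tcp_rot: [[0.001, -0.197, 0.98], [-0.002, 0.98, 0.197], [-1.0, -0.002, 0.001]]
force: [-1.8, -1.7, 10.9]
opening: 0.01
[ 1.08101428e-04 -5.37139840e-02  2.66404628e-01] 0.08440462833244505 [-1.78558426 -1.72704228 10.90592716] 13.95
```

It stalls at tip height 84.4 mm, against 84.7 mm predicted for fully down. I'll press 1 mm more, hold, then lift off.

```bash
python3 -m crank '[{"offset":[0.002,0,0],"spin":0},{"offset":[0,0,0],"spin":0},{"offset":[0,0,0],"spin":0},{"offset":[0,0,0],"spin":0}]'; python3 -m crank '[{"offset":[-0.02,0,0],"spin":0},{"offset":[-0.04,0,0],"spin":0},{"offset":[-0.04,0,0],"spin":0},{"offset":[-0.04,0,0],"spin":0},{"offset":[0,0,-0.04],"spin":0},{"offset":[0,0,-0.04],"spin":0},{"offset":[0,0,-0.04],"spin":0},{"offset":[0,0,0],"spin":0},{"offset":[0,0,0],"spin":0}]'; python3 chk.py 11 | head -1; python3 - <<'E'
from h import *
for n in("top11","scene11"):
    c=pickle.load(open(n+".pkl","rb"));Q=topress(cloud(c));im=c["pixels"].astype(int);z=Q[...,2];ok=c["depth"]>0
    m=ok&(im[...,2]>110)&(im[...,1]<75)&(im[...,0]<85)&(abs(Q[...,0])<.06)&(Q[...,1]<-.02)&(Q[...,1]>-.12)&(z>.06)
    L=Q[m];print(n,m.sum(),L.mean(0) if len(L) else 0)
    if len(L)>20:
        t=np.polyfit(-L[:,1],L[:,2],1);print("elev",np.arctan(t[0]),"span",L.min(0),L.max(0))
a=cv2.imread("pics/scene11.png")[170:320,250:450];b=cv2.imread("pics/top11.png")[80:310,230:480]
cv2.imwrite("pics/c11.png",np.hstack([cv2.resize(a,(400,400)),cv2.resize(b,(400,400))]))
E
```

```text
time_s: 14.35
position: [0.5494, -0.3321, 0.266]
tcp_rot: [[0.001, -0.197, 0.98], [-0.003, 0.98, 0.197], [-1.0, -0.003, 0.001]]
force: [-3.4, -1.1, 19.1]
opening: 0.009
time_s: 15.25
position: [0.4309, -0.3548, 0.4017]
tcp_rot: [[-0.001, -0.195, 0.981], [0.003, 0.981, 0.195], [-1.0, 0.003, -0.0]]
force: [-0.7, -0.2, 0.4]
opening: 0.003
t 15.25 F [-0.7 -0.2  0.4]
top11 102 [ 0.00159602 -0.0573573   0.08801164]
elev -0.6986834831978891 span [-0.02614624 -0.0859908   0.07847695] [ 0.00785275 -0.02532336  0.33355792]
scene11 111 [-0.00153999 -0.06420482  0.08272469]
elev 0.08139695859480678 span [-0.00960305 -0.08582657  0.07778211] [ 0.00841577 -0.04296593  0.08633607]
```

View pics/c11.png

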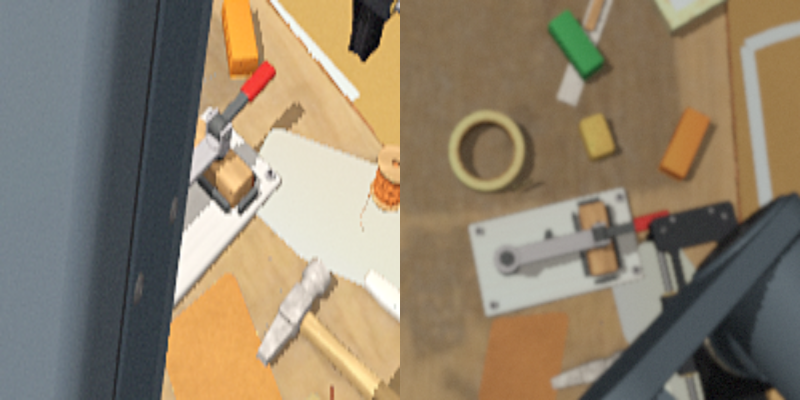

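The lever elevation measures 0.081, which gives a value of about 0.97. I'll check the strap, the block and the bystanders next.

```bash
python3 - <<'E'
from h import *
c=pickle.load(open("top11.pkl","rb"));Q=topress(cloud(c));im=c["pixels"].astype(int);z=Q[...,2];ok=c["depth"]>0
m=ok&(abs(Q[...,0])<.018)&(Q[...,1]>.02)&(Q[...,1]<.098)&(z>.054)&(z<.062)
L=Q[m];print("strap slope",np.polyfit(L[:,1],L[:,0],1),m.sum())
for n in("top0","top11"):
    c=pickle.load(open(n+".pkl","rb"));P=cloud(c);Q=topress(P);im=c["pixels"].astype(int);z=P[...,2]
    bl=(abs(z-.0375)<.004)&(abs(Q[...,0])<.05)&(abs(Q[...,1])<.025)&(im[...,2]>im[...,0]+40)
    print(n,"block",Q[bl].min(0),Q[bl].max(0),bl.sum())
    for k,(x,y),h in(("tape",(.6516,-.1366),.015),("wax",(.67,-.29),.012),("spool",(.422,-.436),.025)):
        s=(np.hypot(P[...,0]-x,P[...,1]-y)<.07)&(z>h)&(z<.06);print(k,s.sum(),P[s].mean(0) if s.sum() else 0)
E
```

```text
strap slope [-0.00133996 -0.00011851] 436
top0 block [-0.04178026 -0.01726303  0.03352222] [0.04257646 0.01709197 0.04121488] 649
tape 830 [ 0.65089996 -0.13658573  0.02401986]
wax 387 [ 0.66776425 -0.28385782  0.0206156 ]
spool 328 [ 0.4211158  -0.43926322  0.04270253]
top11 block [-0.0417282  -0.01749488  0.03355349] [0.04257002 0.01724751 0.04091664] 433
tape 835 [ 0.65077532 -0.13655399  0.02388353]
wax 385 [ 0.66758146 -0.28387597  0.02052689]
spool 0 0
```

```bash
python3 -c "
from rig import bot
print(bot.hand_in())"
```

```text
the job is handed in; nothing more can be done
None
```

I pushed the strap round with the outside of the closed fingers until it stopped at its pin. I then backed off and pressed the red lever fully down from above, lifted the arm clear and handed the job in at about 15 s. The hand-in gave no verdict.

**Last checks:**
- **Strap:** the fitted angle is about 0.001 rad off its stop.
- **Lever:** its elevation is 0.081 rad, which gives a value of about 0.97. The fingertip stalled at 84.4 mm, against 84.7 mm predicted for fully down.
- **Block:** it is within 1 mm of where it lay.
- **Tape roll and beeswax:** they are within 1 mm of where they stood.
- **Robot:** it is clear of everything, with the force reading back near zero.

**Not confirmed or different from expected:**
- **Spool:** the arm hid it in the last top picture. I could only judge by eye from the scene picture, where it looks unmoved.
- **Clamping force:** I could not measure it directly, and infer it from the lever being fully down.
- **Strap contact:** the stop came about 8 mm later than the 15 mm finger thickness suggested, probably because the fingers are thinner at that height. While pressing there I also saw about 7 N of sideways force along the bar, which I take to be friction.

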